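# Wedge a sprung enclosure door shut

### The arm

A 6-joint arm with a two-finger parallel gripper is mounted at the origin on a cart in front of the work surface, level with it; the furniture and walls round the work are solid. World frame = base frame: x ahead of the robot, y to its left, z up, the work surface at z = 0. Lengths are in mm, angles in rad, forces in N, time in s.
With the tool pointing down it reaches from about 300 to 750 mm from the base axis. Payload 8.5 kg.
Tool frame: the origin (TCP) lies on the centre line of the jaws, within the pads' length; the fingertips stand 8 mm ahead of it and the grasp point (between the pads) lies 11 mm behind it; z points along the fingers, y is the line along which they close (so a half turn about z gives the same grasp; the last joint's range is limited). The gripper opens to 88 mm and grips with 3 to 60 N. Pads are 18 mm wide; open, the fingers measure 123 mm over their backs; the gripper's body (75 mm by 187 mm) begins 45 mm behind the grasp point.
Start: joints at [1.034, 0.381, 1.297, -0, 1.464, -0.215], TCP at [173.942, 521.752, 246.748] pointing down, gripper open.
Joint ranges: [-3.11, 3.11], [-0.89, 2.33], [0.22, 2.48], [-1.42, 4.56], [0.17, 2.85], [-2.88, 2.88]. Speed limits (rad/s): [2.39, 2.39, 3.14, 3.14, 3.14, 3.14].

### API

Orientations are given as a unit quaternion [x, y, z, w].
In Python, from station import * gives the robot as it stands.
- The arm moves only by the tool servo_tool, never from a script. Its argument "series" is a list of rows, each a list of 3 entries, a list of its own where there are three numbers: the finger opening in m, from 0 to 0.0881, then the shift along the tool's x, y, z in m, then the turn, a rotation vector about the tool's x, y, z in degrees. In form: [[gripper, [tx, ty, tz], [rx, ry, rz]], ...]. A call has exactly 10 rows; each row shifts and turns the commanded pose from where the row before left it, along the tool's axes as they then stand; what a row does not reach is not made up. A row lasts 1/12 s, in which the tool goes at most 41.7 mm and 7.16 degrees, less where a joint would pass 70% of its speed; a pose out of reach is approached as far as the arm can. A call with a gripper value outside its range is refused whole. The fingers move at their own pace and stop on an object; "newtons" is the grip in N (left out, the last holds). Time passes only in rows, so rows that do not move let the fingers close, or fill a call up. It gives the time, the measured TCP pose, the force, the opening and the grip force at its end, in the units of the state.
- state(): the state, without advancing time (a new reading comes with each control period).
- grab_frame(name): name is "scene" or "top"; returns a dict with "color" (400x640x3 uint8, red, green, blue), "K" (3x3 intrinsics, pixels), "R" (3x3) and "t" (3): a world point X has camera coordinates R X + t. Camera axes: x right, y down, z forward; pixel columns grow to the right and rows downward; lengths in mm; the calibration is good to about 2 mm. A picture is of the moment at which its call begins. There is no depth.
- finish_job(): hands the job in; it is judged then, once.
The state is a dict: "t": time; "q": joint angles; "joint_velocities": joint speeds; "joint_torque": joint torques, N m; "ee_pos": TCP position; "tcp_rot": TCP orientation; "wrist_force": force on the tool from outside, world axes, zero at the start; "moment": the same for the moment, N m; "finger_gap": opening from 0.0 (shut) to 1.0 (fully open); "grasp_force": force on a finger pad.
Only numpy, scipy, OpenCV 4.12 (cv2) and the standard library are available. Lean on these libraries where they do the work, as an engineer would, in place of code of your own. Each camera call takes 0.05 s, during which the arm holds its last target. There are 200 camera calls.

### The job

The steel enclosure's door has no catch yet and its sprung hinges hold it ajar. Take the wooden wedge and work it, thin end first, along the bench straight in under the lower edge of the door, in the outer half away from the hinges, until the door is pushed shut and the wedge jams under it, carrying the door so that it stays shut after you let go. Go by feel and stop as soon as it jams: driven in harder, it bends the thin sheet of the door. Leave the wedge lying flat on the bench and the tape, screwdriver and solder reel where they are.

Things in the scene. Friction and masses are not known exactly. Their poses are not given: they have to be found in the camera images.
- wedge: Loose plain light-wood wedge, 140 mm long, 32 wide, about 70 g, flat on the bench. Origin: centre of its flat underside. Its x axis runs along it to the thin end (x = +70 mm, 4 mm high); the thick end (x = -70) is 27 mm high, the top slopes evenly between (1 in 6.1). Grip it across its width near the thick end, e.g. at x = -52.
- wedge_tip (a point): Middle of the wedge's thin end, 2 mm above its underside; axes as the wedge's. Once the door is shut the wedge lifts it on its hinge pins: this takes 7 N upward (the door's weight), then 16 N more per mm; over 18 N bends the door's edge. Friction on door and on bench is 0.5 to 0.7 each, so pushing on with the door's weight on the wedge takes about 8 to 11 N along the bench.
- enclosure: Fixed grey sheet-steel enclosure, 190 mm wide (y), 150 deep (x) with its door, 236 high. Origin: on the bench under its middle; x points from its front into it. The door covers the front (y from -93 to +93); hinge axis upright at x = -68, y = +99. Four screw feet, 22 across, at y = +-78, x = -42 and +58; the case's floor is 26 above the bench.
- door_spot (a point): Point on the bench right below the outer face of the shut door, 60 mm in from its free edge (enclosure x = -75, y = -33): a good place for the wedge. Axes as the enclosure's (x = straight in under the door). The door's lower edge is a flat fold, 8 to 16 mm above the bench (shimmed hinges, not known better): the wedge touches when its tip is 24 to 73 mm past the door's outer face.
- door (a joint): Door angle, rad: 0 = shut against the frame, grows as the free edge swings out to the robot. Sprung hinges hold it ajar at about 0.25 (at door_spot it then stands about 33 mm out); pushing it shut takes 3 to 4 N at the wedge's place, and it springs open if let go.
- screwdriver: Bystander: small screwdriver with a yellow handle, 152 mm long, lying on the bench; origin under its middle.
- tape_cream: Bystander: roll of cream paper tape, 82 mm across, 42 mm high, lying flat; origin under its middle.
- solder_reel: Bystander: reel of solder, 58 mm across, 36 mm high; origin under its middle.

How it is judged (in metres and radians):
On the way, in this order (a step that is already met when the one before it is completed fails the run):
1. the wedge's thin end is on the bench under the outer half of the door (x of wedge_tip in the frame of door_spot above 0 m and y of wedge_tip in the frame of door_spot between -0.06 and 0.036 m and height (world z) of wedge_tip below 0.012 m), for 0.1 s.
2. the door is shut (value of joint door below 0.035 rad), for 0.2 s.
At the end, for the whole second after the job is handed in: The door is shut (within 2 degrees) and carried by the released wedge (at least 6 N between them); the wedge lies flat on the bench at rest, its thin end in from the front under the outer half of the door, within 20 degrees of square to it (value of joint door below 0.035 rad and contact force between wedge and door above 6 N and y of wedge_tip in the frame of door_spot between -0.06 and 0.036 m and x of wedge in the frame of door_spot below 0.04 m and angle between the x axis of wedge and the x axis of door_spot, either way round below 0.35 rad and angle between wedge's own z axis and vertical below 0.1 rad and height (world z) of wedge below 0.004 m and linear speed of wedge below 0.01 m/s); the robot touches nothing.
It fails at once if the wedge presses on the door with more than 18 N, which bends its lower edge (contact force between wedge and door above 18 N).
It fails at once if the screwdriver is moved more than 30 mm (distance of screwdriver from where it was at the start of the episode above 0.03 m).
It fails at once if the roll of tape is moved more than 30 mm (distance of tape_cream from where it was at the start of the episode above 0.03 m).
It fails at once if the solder reel is moved more than 30 mm (distance of solder_reel from where it was at the start of the episode above 0.03 m).
It also fails if it takes over 58 s, if anything falls off the work surface, if the arm or the gripper's body presses on something with over 40 N, if the wrist force passes 120 N, or if a joint passes its speed limit or range.

## Working session

There is one attempt and no reset: what is moved stays moved. The work goes in short steps, Python scripts to look and compute and a tool call to move; the robot and the scene stay as the last step left them, time stands still between calls to the robot, and variables do not carry over. Pictures are saved under pics/ and viewed, at most 10 in all, crops included, and the job is handed in when it is done.

Besides the shell and the picture viewer there is one more tool, called after "Emit:" by a JSON object that holds its "fn" and its "kwargs", one argument or row to a line. servo_tool: Moves the arm, as the interface text tells. Its arguments: {"type":"object","properties":{"series":{"type":"array","items":{"type":"array"}},"newtons":{"type":"number"}},"required":["series"]}

```bash
mkdir -p pics; python3 - <<'E'
from station import *
import cv2,numpy as np
s=state();print({k:np.round(v,3).tolist() for k,v in s.items()})
for n in("scene","top"):
    f=grab_frame(n);cv2.imwrite(f"pics/{n}0.png",f["color"][:,:,::-1]);print(n,f["K"].tolist(),np.round(f["R"],4).tolist(),f["t"])
E
```

```text
{'t': 0.0, 'q': [1.034, 0.381, 1.298, -0.0, 1.464, -0.215], 'joint_velocities': [-0.0, 0.001, 0.002, 0.0, 0.002, -0.001], 'joint_torque': [0.001, -43.791, -22.456, 0.071, 0.035, -0.0], 'ee_pos': [173.816, 521.523, 246.145], 'tcp_rot': [0.16, 0.987, -0.001, -0.0], 'wrist_force': [0.78, -0.507, 0.111], 'moment': [0.048, -0.026, -0.011], 'grasp_force': 0.0, 'finger_gap': 1.002}
scene [[413.00579181046123, 0.0, 320.508710097876], [0.0, 413.00579181046123, 200.28714737420424], [0.0, 0.0, 1.0]] [[0.5229, -0.8522, 0.0196], [-0.5996, -0.3841, -0.7022], [0.6059, 0.3554, -0.7118]] [-358.43891526  339.04240153  876.35814262]
top [[498.36550136016604, 0.0, 325.66394032240294], [0.0, 498.36550136016604, 208.53974682650122], [0.0, 0.0, 1.0]] [[-0.006, -0.9998, -0.0198], [-0.9919, 0.0084, -0.1264], [0.1265, 0.0189, -0.9918]] [ -66.58811849  570.49115977 1339.77714277]
```

View pics/scene0.png

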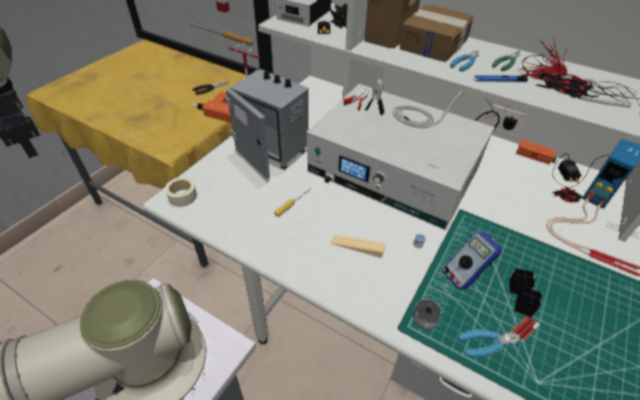

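View pics/top0.png

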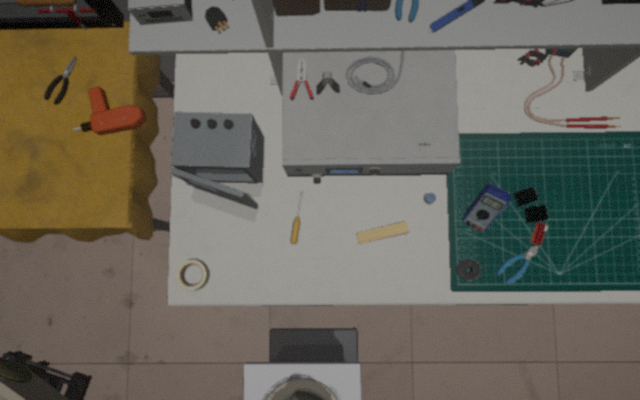

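The scene view shows the enclosure at (265,120) with its door ajar, the wedge at (358,245), the screwdriver at (292,202) and the tape at (181,192). In the top view the wedge is at (383,232), the enclosure top spans (173..262, 112..180), and the door edge runs (172,170) to (257,207). Next: crops to pin down the corners.

```bash
cat >h.py <<'E'
from station import *
import cv2,numpy as np
def ray(f,u,v,z):
    d=f["R"].T@np.linalg.inv(f["K"])@[u,v,1];c=-f["R"].T@f["t"]
    return c+d*(z-c[2])/d[2]
def proj(f,X):
    p=f["K"]@(f["R"]@np.array(X,float)+f["t"]);return p[:2]/p[2]
def wedge(f,roi,lo=(12,60,120),hi=(28,170,255)):
    x0,y0,x1,y1=roi
    m=cv2.inRange(cv2.cvtColor(f["color"],cv2.COLOR_RGB2HSV),lo,hi)
    k=np.zeros_like(m);k[y0:y1,x0:x1]=m[y0:y1,x0:x1]
    c=max(cv2.findContours(k,0,1)[0],key=cv2.contourArea)
    return c,cv2.minAreaRect(c)
E
python3 - <<'E'
from h import *
t=grab_frame("top");s=grab_frame("scene")
for f,r in((t,(340,210,425,255)),(s,(320,225,400,265))):
    c,q=wedge(f,r);b=cv2.boxPoints(q);print(cv2.contourArea(c),q);print([np.round(ray(f,*p,12)).tolist() for p in b])
a=cv2.resize(t["color"][95:245,160:310],None,fx=4,fy=4,interpolation=cv2.INTER_CUBIC)
b=cv2.resize(s["color"][60:190,215:320],None,fx=4.6,fy=4.6,interpolation=cv2.INTER_CUBIC)
cv2.imwrite("pics/a.png",a[:,:,::-1]);cv2.imwrite("pics/b.png",b[:,:,::-1])
c=cv2.resize(np.vstack([t["color"][205:260,345:425],s["color"][222:267,320:400]]),None,fx=6,fy=6,interpolation=cv2.INTER_CUBIC)
cv2.imwrite("pics/c.png",c[:,:,::-1])
E
```

```text
491.0 ((382.176513671875, 232.20590209960938), (11.156637191772461, 50.20487594604492), 75.96376037597656)
[[504.0, -156.0, 12.0], [537.0, -292.0, 12.0], [507.0, -299.0, 12.0], [474.0, -163.0, 12.0]]
513.5 ((357.59619140625, 245.0192413330078), (51.774662017822266, 13.532013893127441), 11.309932708740234)
[[458.0, -171.0, 12.0], [501.0, -154.0, 12.0], [543.0, -286.0, 12.0], [500.0, -299.0, 12.0]]
```

View pics/a.png

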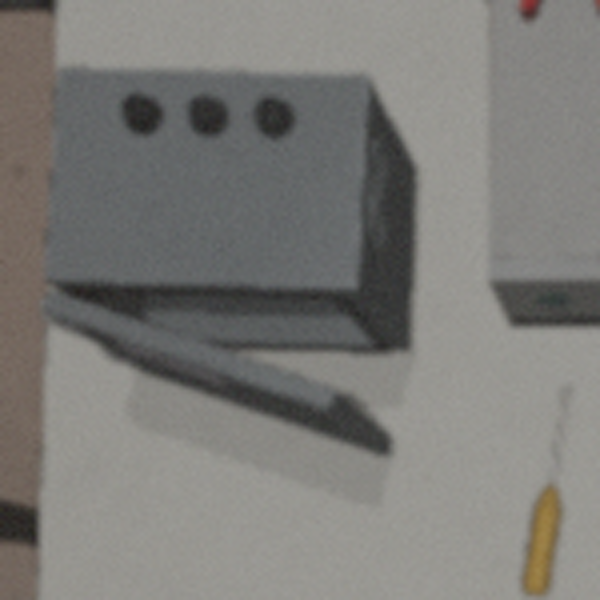

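View pics/b.png

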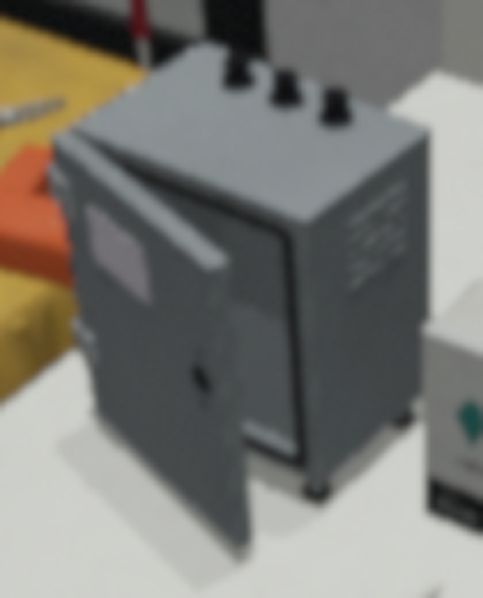

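View pics/c.png

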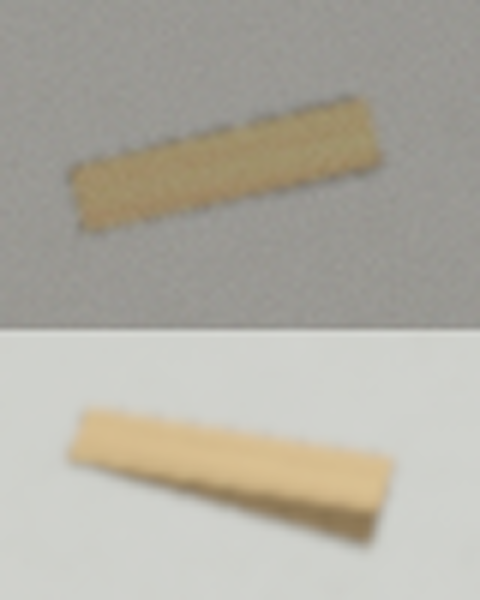

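The wedge's thick end is the right (-y) one. In crop a, the case's top corners are at (45,283), (358,290), (368,77) and (58,70). In crop b, the right-hand feet are at (318,490) and (403,415), and the door's lower free corner is at (243,557).

```bash
python3 - <<'E'
from h import *
t=grab_frame("top");s=grab_frame("scene")
A=lambda u,v:(160+u/4-.4,95+v/4-.4); B=lambda u,v:(215+u/4.6-.4,60+v/4.6-.4)
print("top corners");P=[]
for p in[(45,283),(358,290),(368,77),(58,70)]:
    P.append(ray(t,*A(*p),236)); print(P[-1].round(1))
for p in[(310,220),(428,133),(205,43)]:print("scene top",p,ray(s,*B(*p),236).round(1))
for p in[(318,495),(403,422)]:print("foot",ray(s,*B(*p),0).round(1))
print("door low corner scene",ray(s,*B(243,557),12).round(1),"top",ray(t,*A(388,452),12).round(1))
print("bottom right front case top img z26",ray(t,*A(410,348),26).round(1))
print("door top free corner scene",ray(s,*B(228,262),228).round(1),"top",ray(t,*A(345,400),228).round(1))
print("screwdriver",ray(t,*A(568,385),5).round(),ray(t,*A(535,592),8).round())
print("tape",ray(t,193,275,42).round(),"reel",ray(t,469,270,36).round(),"case2 front",ray(t,283,175,0).round(),ray(t,*A(510,323),0).round())
E
```

```text
top corners
[651.9 295.8 236. ]
[645.7 107.7 236. ]
[776.9 103.4 236. ]
[783.7 292.2 236. ]
scene top (310, 220) [647.7 106.9 236. ]
scene top (428, 133) [770.7 102.  236. ]
scene top (205, 43) [785.6 291.3 236. ]
foot [662.6 124.1   0. ]
foot [762.2 118.9  -0. ]
door low corner scene [573.4 121.3  12. ] top [577.3 124.2  12. ]
bottom right front case top img z26 [648.9 107.4  26. ]
door top free corner scene [594.7 128.9 228. ] top [580.6 115.9 228. ]
screwdriver [625.  -2.   5.] [478.  21.   8.]
tape [390. 290.  42.] reel [ 399. -457.   36.] case2 front [672.  51.   0.] [671.  40.   0.]
```

```bash
cat >>h.py <<'E'
from scipy.spatial.transform import Rotation as Ro
def go(target,yaw=None):
    """tool-axis shift (mm) to world target; turn about tool z (deg) so that tool y stands at yaw"""
    s=state();R=Ro.from_quat(s["tcp_rot"]).as_matrix()
    y=np.degrees(np.arctan2(R[1,1],R[0,1]))
    print("t",round(s["t"],2),"pos",np.round(s["ee_pos"],1),"yaw_y",y.round(2),"z",R[:,2].round(4),"F",np.round(s["wrist_force"],2),"gap",round(s["finger_gap"]*88.1,1),"grip",s["grasp_force"])
    print("shift",(R.T@(np.array(target)-s["ee_pos"])).round(1), "turn z", None if yaw is None else round(y-yaw,2))
E
python3 - <<'E'
from h import *
t=grab_frame("top");s=grab_frame("scene")
C=lambda u,v:(345+u/6-.4,205+v/6-.4); D=lambda u,v:(320+u/6-.4,222+(v-330)/6-.4)
a=ray(t,*C(371,128),27);b=ray(t,*C(81,199),4);print("thick,thin top",a,b,np.hypot(*(a-b)[:2]))
a2=ray(s,*D((395+370)/2,(460+512)/2),27);b2=ray(s,*D(79,433),4);print("scene",a2,b2,np.hypot(*(a2-b2)[:2]))
a=(a+a2)/2;b=(b+b2)/2;d=(b-a)[:2];d/=np.hypot(*d);c=(a+b)[:2]/2
g=c-58*d;print("centre",c,"ang",np.degrees(np.arctan2(d[1],d[0])),"grip",g)
go([*g,150],np.degrees(np.arctan2(d[1],d[0]))-90)
E
```

```text
thick,thin top [ 520.87752889 -292.87162641   27.        ] [ 490.78605602 -160.41234373    4.        ] 135.83430461365674
scene [ 517.6397924  -292.82985411   27.        ] [ 489.55071495 -158.91995481    4.        ] 136.82418426850333
centre [ 504.71352307 -226.25844476] ang 102.32108161416862 grip [ 517.0901355  -282.92253802]
t 0.4 pos [173.9 521.7 246.6] yaw_y 71.56 z [-1.e-04 -2.e-04 -1.e+00] F [ 0.63 -0.19 -1.16] gap 88.1 grip 0.0
shift [-580.  -654.8   96.8] turn z 59.24
```

Emit:
{"fn": "servo_tool", "kwargs": {
  "series": [
    [0.088,[-0.027,-0.03,0],[0,0,0]],
    [0.088,[-0.027,-0.03,0],[0,0,0]],
    [0.088,[-0.027,-0.03,0],[0,0,0]],
    [0.088,[-0.027,-0.03,0],[0,0,0]],
    [0.088,[-0.027,-0.03,0],[0,0,0]],
    [0.088,[-0.027,-0.03,0],[0,0,0]],
    [0.088,[-0.027,-0.03,0],[0,0,0]],
    [0.088,[-0.027,-0.03,0],[0,0,0]],
    [0.088,[-0.027,-0.03,0],[0,0,0]],
    [0.088,[-0.027,-0.03,0],[0,0,0]]
  ]
}}

```text
t: 1.23
ee_pos: [335.4, 149.9, 247.0]
tcp_rot: [0.16, 0.987, 0.0, 0.0]
wrist_force: [0.8, -0.1, -0.5]
finger_gap: 0.999
grasp_force: 0.0
```

Emit:
{"fn": "servo_tool", "kwargs": {
  "series": [
    [0.088,[-0.027,-0.03,0],[0,0,0]],
    [0.088,[-0.027,-0.03,0],[0,0,0]],
    [0.088,[-0.027,-0.03,0],[0,0,0]],
    [0.088,[-0.027,-0.03,0],[0,0,0]],
    [0.088,[-0.027,-0.03,0],[0,0,0]],
    [0.088,[-0.027,-0.03,0],[0,0,0]],
    [0.088,[-0.027,-0.03,0],[0,0,0]],
    [0.088,[-0.027,-0.03,0],[0,0,0]],
    [0.088,[-0.027,-0.03,0],[0,0,0]],
    [0.088,[-0.027,-0.03,0],[0,0,0]]
  ]
}}

```text
t: 2.07
ee_pos: [496.8, -220.3, 246.7]
tcp_rot: [0.16, 0.987, -0.0, 0.0]
wrist_force: [0.7, -1.1, -0.7]
finger_gap: 0.999
grasp_force: 0.0
```

Emit:
{"fn": "servo_tool", "kwargs": {
  "series": [
    [0.088,[0,0,0.01],[0,0,6.6]],
    [0.088,[0,0,0.01],[0,0,6.6]],
    [0.088,[0,0,0.01],[0,0,6.6]],
    [0.088,[0,0,0.01],[0,0,6.6]],
    [0.088,[0,0,0.01],[0,0,6.6]],
    [0.088,[0,0,0.01],[0,0,6.6]],
    [0.088,[0,0,0.01],[0,0,6.6]],
    [0.088,[0,0,0.01],[0,0,6.6]],
    [0.088,[0,0,0.01],[0,0,6.4]],
    [0.088,[0,0,0.006],[0,0,0]]
  ]
}}

```text
t: 2.9
ee_pos: [496.2, -218.1, 149.8]
tcp_rot: [0.628, 0.778, -0.0, -0.001]
wrist_force: [-0.0, 0.4, -0.4]
finger_gap: 0.996
grasp_force: 0.0
```

```bash
python3 - <<'E'
from h import *
go([517,-283,12],12.3)
E
```

```text
t 2.9 pos [ 496.2 -218.1  149.8] yaw_y 12.13 z [-1.e-03  7.e-04 -1.e+00] F [-0.02  0.41 -0.44] gap 87.8 grip 0.0
shift [-67.9   6.8 137.7] turn z -0.17
```

Move over the thick end, go down to about 60 mm, and check with a look.

Emit:
{"fn": "servo_tool", "kwargs": {
  "series": [
    [0.088,[-0.017,0.0017,0],[0,0,0]],
    [0.088,[-0.017,0.0017,0],[0,0,0]],
    [0.088,[-0.017,0.0017,0],[0,0,0]],
    [0.088,[-0.017,0.0017,0],[0,0,0]],
    [0.088,[0,0,0.02],[0,0,0]],
    [0.088,[0,0,0.02],[0,0,0]],
    [0.088,[0,0,0.02],[0,0,0]],
    [0.088,[0,0,0.02],[0,0,0]],
    [0.088,[0,0,0],[0,0,0]],
    [0.088,[0,0,0],[0,0,0]]
  ]
}}

```text
t: 3.73
ee_pos: [517.5, -283.1, 70.6]
tcp_rot: [0.626, 0.78, 0.0, -0.001]
wrist_force: [0.4, 0.7, 0.7]
finger_gap: 1.0
grasp_force: 0.0
```

```bash
python3 - <<'E'
from h import *
go([517,-283,12],12.3)
s=grab_frame("scene");t=grab_frame("top")
c=np.hstack([cv2.resize(x,(400,400),interpolation=cv2.INTER_CUBIC) for x in (s["color"][180:300,300:420],t["color"][180:280,350:450])])
cv2.imwrite("pics/d.png",c[:,:,::-1])
E
```

```text
t 3.73 pos [ 517.5 -283.1   70.6] yaw_y 12.49 z [-1.1e-03  9.0e-04 -1.0e+00] F [0.36 0.68 0.67] gap 88.1 grip 0.0
shift [ 0.2 -0.5 58.6] turn z 0.19
```

View pics/d.png

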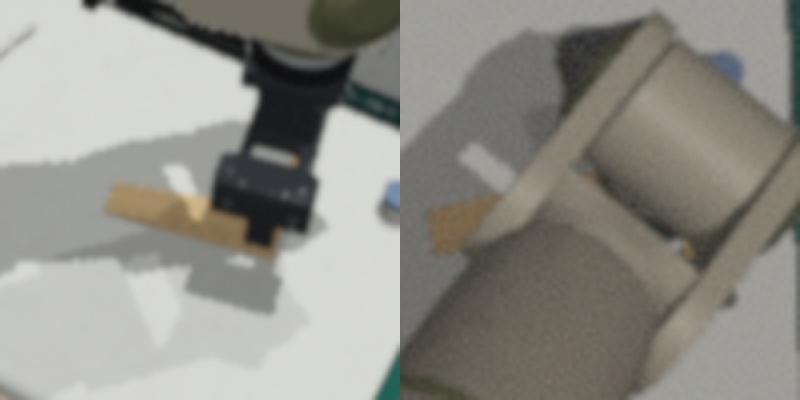

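The gripper sits over the wedge's thick end, with a finger at (258,235) just short of the end. Going down and closing.

Emit:
{"fn": "servo_tool", "kwargs": {
  "series": [
    [0.088,[0,0,0.015],[0,0,0]],
    [0.088,[0,0,0.015],[0,0,0]],
    [0.088,[0,0,0.015],[0,0,0]],
    [0.088,[0,0,0.0095],[0,0,0]],
    [0.088,[0,0,0.004],[0,0,0]],
    [0.025,[0,0,0],[0,0,0]],
    [0.025,[0,0,0],[0,0,0]],
    [0.025,[0,0,0],[0,0,0]],
    [0.025,[0,0,0],[0,0,0]],
    [0.025,[0,0,0],[0,0,0]]
  ],
  "newtons": 30
}}

```text
t: 4.67
ee_pos: [517.9, -283.4, 12.9]
tcp_rot: [0.627, 0.779, -0.0, 0.001]
wrist_force: [0.3, -0.5, -0.5]
finger_gap: 0.643
grasp_force: 0.0
```

Emit:
{"fn": "servo_tool", "kwargs": {
  "series": [
    [0.025,[0,0,0],[0,0,0]],
    [0.025,[0,0,0],[0,0,0]],
    [0.025,[0,0,0],[0,0,0]],
    [0.025,[0,0,0],[0,0,0]],
    [0.025,[0,0,0],[0,0,0]],
    [0.025,[0,0,0],[0,0,0]],
    [0.025,[0,0,-0.01],[0,0,0]],
    [0.025,[0,0,-0.02],[0,0,0]],
    [0.025,[0,0,-0.02],[0,0,0]],
    [0.025,[0,0,-0.01],[0,0,0]]
  ]
}}

```text
t: 5.5
ee_pos: [518.2, -283.7, 74.9]
tcp_rot: [0.627, 0.779, -0.0, 0.002]
wrist_force: [0.8, 0.7, -1.3]
finger_gap: 0.359
grasp_force: 30.0
```

```bash
python3 - <<'E'
from h import *
th=-.034;d=np.array([np.cos(th),np.sin(th)]);sp=np.array([630.4,169.5])
print(sp-d*(70+128)) # tip 70 short of door_spot
go([*(sp-d*198),72],-92)
s=grab_frame("scene")
cv2.imwrite("pics/e.png",cv2.resize(s["color"][170:290,300:420],(480,480),interpolation=cv2.INTER_CUBIC)[:,:,::-1])
E
```

```text
[432.51443298 176.23070304]
t 5.5 pos [ 518.2 -283.7   74.9] yaw_y 12.37 z [ 0.0023 -0.002  -1.    ] F [ 0.83  0.73 -1.31] gap 31.6 grip 29.984358111396432
shift [467.6  14.7   1.8] turn z 104.37
```

View pics/e.png

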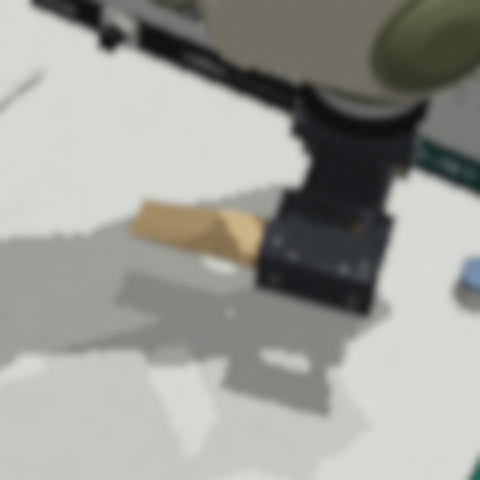

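The wedge is held level, with its tip at (140,218). Carrying it to the front of the enclosure, then turning it.

Emit:
{"fn": "servo_tool", "kwargs": {
  "series": [
    [0.025,[0.039,0.0012,0],[0,0,0]],
    [0.025,[0.039,0.0012,0],[0,0,0]],
    [0.025,[0.039,0.0012,0],[0,0,0]],
    [0.025,[0.039,0.0012,0],[0,0,0]],
    [0.025,[0.039,0.0012,0],[0,0,0]],
    [0.025,[0.039,0.0012,0],[0,0,0]],
    [0.025,[0.039,0.0012,0],[0,0,0]],
    [0.025,[0.039,0.0012,0],[0,0,0]],
    [0.025,[0.039,0.0012,0],[0,0,0]],
    [0.025,[0.039,0.0012,0],[0,0,0]]
  ]
}}

```text
t: 6.38
ee_pos: [445.0, 102.0, 72.0]
tcp_rot: [0.627, 0.779, -0.0, -0.0]
wrist_force: [0.7, -0.0, -0.8]
finger_gap: 0.358
grasp_force: 30.0
```

Emit:
{"fn": "servo_tool", "kwargs": {
  "series": [
    [0.025,[0.039,0.0012,0],[0,0,0]],
    [0.025,[0.038,0.0012,0],[0,0,0]],
    [0.025,[0,0,0],[0,0,6.5]],
    [0.025,[0,0,0],[0,0,6.5]],
    [0.025,[0,0,0],[0,0,6.5]],
    [0.025,[0,0,0],[0,0,6.5]],
    [0.025,[0,0,0],[0,0,6.5]],
    [0.025,[0,0,0],[0,0,6.5]],
    [0.025,[0,0,0],[0,0,6.5]],
    [0.025,[0,0,0],[0,0,6.5]]
  ]
}}

```text
t: 7.22
ee_pos: [431.4, 176.0, 71.9]
tcp_rot: [0.906, 0.423, -0.0, -0.0]
wrist_force: [1.4, -0.2, -1.1]
finger_gap: 0.356
grasp_force: 30.0
```

Emit:
{"fn": "servo_tool", "kwargs": {
  "series": [
    [0.025,[0,0,0],[0,0,6.5]],
    [0.025,[0,0,0],[0,0,6.5]],
    [0.025,[0,0,0],[0,0,6.5]],
    [0.025,[0,0,0],[0,0,6.5]],
    [0.025,[0,0,0],[0,0,6.5]],
    [0.025,[0,0,0],[0,0,6.5]],
    [0.025,[0,0,0],[0,0,6.5]],
    [0.025,[0,0,0],[0,0,6.5]],
    [0.025,[0,0,0],[0,0,0.4]],
    [0.025,[0,0,0],[0,0,0]]
  ]
}}

```text
t: 8.05
ee_pos: [431.5, 176.0, 72.0]
tcp_rot: [1.0, -0.016, -0.0, 0.0]
wrist_force: [0.7, -0.7, -1.8]
finger_gap: 0.362
grasp_force: 30.0
```

```bash
python3 - <<'E'
from h import *
go([432.5,176.2,13],-92)
s=grab_frame("scene");t=grab_frame("top")
c=np.hstack([cv2.resize(x,(400,400),interpolation=cv2.INTER_CUBIC) for x in (s["color"][100:240,190:330],t["color"][110:260,160:310])])
cv2.imwrite("pics/f.png",c[:,:,::-1])
E
```

```text
t 8.05 pos [431.5 176.   72. ] yaw_y -91.88 z [-6.e-04 -1.e-04 -1.e+00] F [ 0.74 -0.7  -1.81] gap 31.9 grip 29.984956013504416
shift [ 1.  -0.2 59. ] turn z 0.12
```

View pics/f.png

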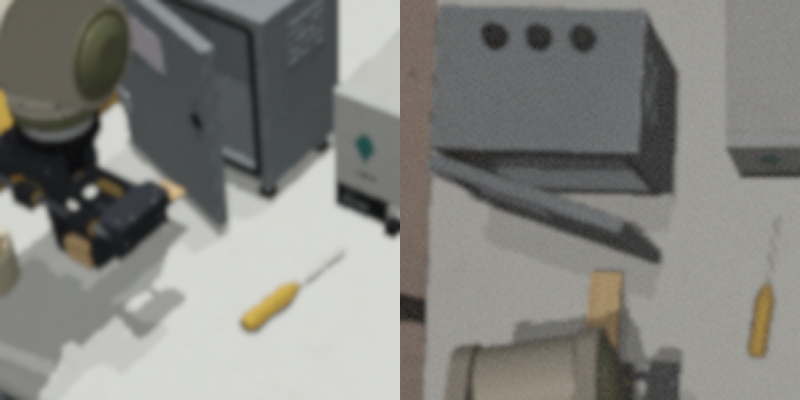

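The wedge now points in at the door, about 50 mm inside its free edge, with its tip at (606,271) in the right half. Lowering it to the bench.

Emit:
{"fn": "servo_tool", "kwargs": {
  "series": [
    [0.025,[0.001,0,0.015],[0,0,0]],
    [0.025,[0,0,0.015],[0,0,0]],
    [0.025,[0,0,0.015],[0,0,0]],
    [0.025,[0,0,0.009],[0,0,0]],
    [0.025,[0,0,0.003],[0,0,0]],
    [0.025,[0,0,0.001],[0,0,0]],
    [0.025,[0,0,0.001],[0,0,0]],
    [0.025,[0,0,0],[0,0,0]],
    [0.025,[0,0,0],[0,0,0]],
    [0.025,[0,0,0],[0,0,0]]
  ]
}}

```text
t: 8.98
ee_pos: [433.0, 176.0, 13.7]
tcp_rot: [1.0, -0.018, 0.0, -0.0]
wrist_force: [0.9, 1.0, -1.4]
finger_gap: 0.361
grasp_force: 30.0
```

```bash
python3 - <<'E'
from h import *
go([560,172,13],-92)
t=grab_frame("top")
c,q=wedge(t,(220,180,255,245));x,y,w,h=cv2.boundingRect(c);print(x,y,w,h)
print("tip",ray(t,x+w/2-.5,y,4))
print(ray(t,237.2,211.6,66))
E
```

```text
t 8.98 pos [433.  176.   13.7] yaw_y -92.03 z [ 9.e-04  1.e-04 -1.e+00] F [ 0.87  0.99 -1.38] gap 31.8 grip 29.984553476097062
shift [127.1  -0.4   0.8] turn z -0.03
235 214 12 19
tip [560.49254488 170.97407138   4.        ]
[559.79421945 168.14603593  66.        ]
```

Emit:
{"fn": "servo_tool", "kwargs": {
  "series": [
    [0.025,[0,0,0.0006],[0,0,0]],
    [0.025,[0.007,0,0],[0,0,0]],
    [0.025,[0.007,0,0],[0,0,0]],
    [0.025,[0.007,0,0],[0,0,0]],
    [0.025,[0.007,0,0],[0,0,0]],
    [0.025,[0.007,0,0],[0,0,0]],
    [0.025,[0.007,0,0],[0,0,0]],
    [0.025,[0.007,0,0],[0,0,0]],
    [0.025,[0.007,0,0],[0,0,0]],
    [0.025,[0.004,0,0],[0,0,0]]
  ]
}}

```text
t: 9.87
ee_pos: [493.8, 173.8, 12.6]
tcp_rot: [1.0, -0.018, 0.0, -0.0]
wrist_force: [0.6, 0.2, -0.8]
finger_gap: 0.358
grasp_force: 30.0
```

```bash
cat >>h.py <<'E'
def feel(n=8):
    a=[]
    for i in range(n):
        f=grab_frame("top");s=state();a.append(np.r_[s["wrist_force"],s["moment"]])
    print("t",round(s["t"],2),"pos",np.round(s["ee_pos"],2),"tip@",round(float(np.dot(s["ee_pos"][:2]-np.array([630.4,169.5]),[.9994,-.034])+127.5),1),"F",np.mean(a,0).round(2))
    return f
E
python3 - <<'E'
from h import *
feel()
E
```

```text
t 10.27 pos [492.41 173.92  12.66] tip@ -10.6 F [ 0.14 -0.03 -1.01  0.01  0.19  0.  ]
```

Emit:
{"fn": "servo_tool", "kwargs": {
  "series": [
    [0.025,[0,0,0.0005],[0,0,0]],
    [0.025,[0.002,0,0],[0,0,0]],
    [0.025,[0.002,0,0],[0,0,0]],
    [0.025,[0.002,0,0],[0,0,0]],
    [0.025,[0.002,0,0],[0,0,0]],
    [0.025,[0.002,0,0],[0,0,0]],
    [0.025,[0.002,0,0],[0,0,0]],
    [0.025,[0.002,0,0],[0,0,0]],
    [0.025,[0.002,0,0],[0,0,0]],
    [0.025,[0,0,0],[0,0,0]]
  ]
}}

```text
t: 11.1
ee_pos: [509.2, 173.3, 12.3]
tcp_rot: [1.0, -0.018, 0.0, -0.0]
wrist_force: [-1.2, 0.0, 3.3]
finger_gap: 0.361
grasp_force: 30.0
```

```bash
python3 - <<'E'
from h import *
feel()
E
```

```text
t 11.5 pos [509.19 173.31  12.29] tip@ 6.2 F [ 0.09 -0.13  3.17 -0.02  0.12  0.01]
```

Emit:
{"fn": "servo_tool", "kwargs": {
  "series": [
    [0.025,[0,0,-0.0002],[0,0,0]],
    [0.025,[0.001,0,0],[0,0,0]],
    [0.025,[0.001,0,0],[0,0,0]],
    [0.025,[0.001,0,0],[0,0,0]],
    [0.025,[0.001,0,0],[0,0,0]],
    [0.025,[0.001,0,0],[0,0,0]],
    [0.025,[0.001,0,0],[0,0,0]],
    [0.025,[0.001,0,0],[0,0,0]],
    [0.025,[0.001,0,0],[0,0,0]],
    [0.025,[0,0,0],[0,0,0]]
  ]
}}

```text
t: 12.33
ee_pos: [516.0, 173.1, 12.3]
tcp_rot: [1.0, -0.018, -0.001, 0.0]
wrist_force: [-3.5, 0.6, 4.1]
finger_gap: 0.358
grasp_force: 30.0
```

```bash
python3 - <<'E'
from h import *
f=feel()
s=grab_frame("scene")
c=np.hstack([cv2.resize(x,(400,400),interpolation=cv2.INTER_CUBIC) for x in (s["color"][100:200,190:290],f["color"][110:230,160:280])])
cv2.imwrite("pics/g.png",c[:,:,::-1])
E
```

```text
t 12.73 pos [516.03 173.08  12.28] tip@ 13.1 F [-3.74  0.21  5.19  0.02  0.64  0.  ]
```

View pics/g.png

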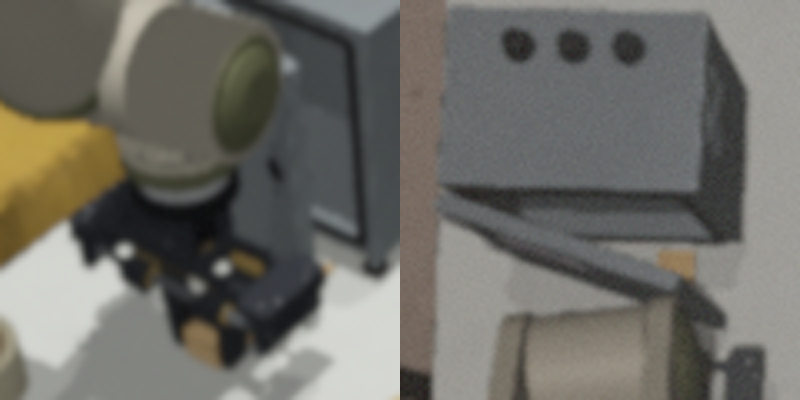

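The tip shows beyond the door's edge at (677,255) in the right half, with the door still ajar, and contact is beginning. I'll ease the down-pressure and go on in small steps.

Emit:
{"fn": "servo_tool", "kwargs": {
  "series": [
    [0.025,[0,0,-0.0003],[0,0,0]],
    [0.025,[0.001,0,0],[0,0,0]],
    [0.025,[0.001,0,0],[0,0,0]],
    [0.025,[0.001,0,0],[0,0,0]],
    [0.025,[0.001,0,0],[0,0,0]],
    [0.025,[0.001,0,0],[0,0,0]],
    [0.025,[0.001,0,0],[0,0,0]],
    [0.025,[0.001,0,0],[0,0,0]],
    [0.025,[0.001,0,0],[0,0,0]],
    [0.025,[0,0,0],[0,0,0]]
  ]
}}

```text
t: 13.62
ee_pos: [524.8, 172.7, 12.6]
tcp_rot: [1.0, -0.018, -0.0, 0.0]
wrist_force: [-0.5, -0.4, -1.3]
finger_gap: 0.36
grasp_force: 30.0
```

```bash
python3 - <<'E'
from h import *
f=feel(6)
E
```

```text
t 13.92 pos [524.67 172.75  12.64] tip@ 21.7 F [ 0.1   0.02 -1.8   0.    0.23 -0.  ]
```

Emit:
{"fn": "servo_tool", "kwargs": {
  "series": [
    [0.025,[0.001,0,0.0001],[0,0,0]],
    [0.025,[0.001,0,0],[0,0,0]],
    [0.025,[0.001,0,0],[0,0,0]],
    [0.025,[0.001,0,0],[0,0,0]],
    [0.025,[0.001,0,0],[0,0,0]],
    [0.025,[0.001,0,0],[0,0,0]],
    [0.025,[0.001,0,0],[0,0,0]],
    [0.025,[0.001,0,0],[0,0,0]],
    [0.025,[0.001,0,0],[0,0,0]],
    [0.025,[0,0,0],[0,0,0]]
  ]
}}

```text
t: 14.75
ee_pos: [533.9, 172.4, 12.5]
tcp_rot: [1.0, -0.018, 0.0, 0.0]
wrist_force: [-0.9, -0.6, -2.0]
finger_gap: 0.36
grasp_force: 30.0
```

```bash
python3 - <<'E'
from h import *
f=feel(5)
E
```

```text
t 15.0 pos [533.79 172.42  12.57] tip@ 30.8 F [-0.89 -0.8  -1.83 -0.11  0.27 -0.07]
```

Emit:
{"fn": "servo_tool", "kwargs": {
  "series": [
    [0.025,[0.001,0,0],[0,0,0]],
    [0.025,[0.001,0,0],[0,0,0]],
    [0.025,[0.001,0,0],[0,0,0]],
    [0.025,[0.001,0,0],[0,0,0]],
    [0.025,[0.001,0,0],[0,0,0]],
    [0.025,[0.001,0,0],[0,0,0]],
    [0.025,[0.001,0,0],[0,0,0]],
    [0.025,[0.001,0,0],[0,0,0]],
    [0.025,[0,0,0],[0,0,0]],
    [0.025,[0,0,0],[0,0,0]]
  ]
}}

```text
t: 15.83
ee_pos: [541.8, 172.1, 12.5]
tcp_rot: [1.0, -0.018, 0.0, 0.0]
wrist_force: [-0.3, -0.4, -3.0]
finger_gap: 0.358
grasp_force: 30.0
```

```bash
python3 - <<'E'
from h import *
f=feel(4)
s=grab_frame("scene")
c=np.hstack([cv2.resize(x,(400,400),interpolation=cv2.INTER_CUBIC) for x in (s["color"][100:200,190:290],f["color"][110:230,160:280])])
cv2.imwrite("pics/h.png",c[:,:,::-1])
E
```

```text
t 16.03 pos [541.83 172.1   12.58] tip@ 38.9 F [-0.87 -1.25 -3.03 -0.18  0.36 -0.11]
```

View pics/h.png

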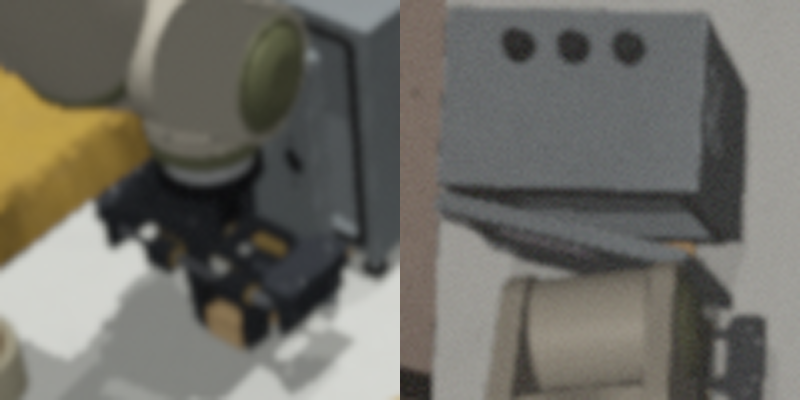

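The door is swinging shut ahead of the gripper and wedge; its free corner in the top half is now at about (730,300). I've used all my pictures, so from here I go by force and pose only.

Emit:
{"fn": "servo_tool", "kwargs": {
  "series": [
    [0.025,[0.001,0,0],[0,0,0]],
    [0.025,[0.001,0,0],[0,0,0]],
    [0.025,[0.001,0,0],[0,0,0]],
    [0.025,[0.001,0,0],[0,0,0]],
    [0.025,[0.001,0,0],[0,0,0]],
    [0.025,[0.001,0,0],[0,0,0]],
    [0.025,[0.001,0,0],[0,0,0]],
    [0.025,[0,0,0],[0,0,0]],
    [0.025,[0,0,0],[0,0,0]],
    [0.025,[0,0,0],[0,0,0]]
  ]
}}

```text
t: 16.92
ee_pos: [548.8, 171.9, 12.5]
tcp_rot: [1.0, -0.018, 0.0, -0.0]
wrist_force: [-1.5, -1.8, -4.6]
finger_gap: 0.361
grasp_force: 30.0
```

```bash
python3 - <<'E'
from h import *
f=feel(4)
E
```

```text
t 17.12 pos [548.83 171.85  12.58] tip@ 45.9 F [-1.36 -1.91 -3.37 -0.22  0.41 -0.13]
```

Emit:
{"fn": "servo_tool", "kwargs": {
  "series": [
    [0.025,[0.001,0,0.0001],[0,0,0]],
    [0.025,[0.001,0,0.0001],[0,0,0]],
    [0.025,[0.001,0,0],[0,0,0]],
    [0.025,[0.001,0,0],[0,0,0]],
    [0.025,[0.001,0,0],[0,0,0]],
    [0.025,[0.001,0,0],[0,0,0]],
    [0.025,[0,0,0],[0,0,0]],
    [0.025,[0,0,0],[0,0,0]],
    [0.025,[0,0,0],[0,0,0]],
    [0.025,[0,0,0],[0,0,0]]
  ]
}}

```text
t: 17.95
ee_pos: [554.8, 171.7, 12.4]
tcp_rot: [1.0, -0.018, 0.0, -0.0]
wrist_force: [-2.3, -1.7, -3.0]
finger_gap: 0.36
grasp_force: 30.0
```

```bash
python3 - <<'E'
from h import *
f=feel(4)
E
```

```text
t 18.15 pos [554.79 171.7   12.35] tip@ 51.9 F [-1.85 -1.74 -2.91 -0.2   0.52 -0.1 ]
```

Emit:
{"fn": "servo_tool", "kwargs": {
  "series": [
    [0.025,[0.001,0,0],[0,0,0]],
    [0.025,[0.001,0,0],[0,0,0]],
    [0.025,[0.001,0,0],[0,0,0]],
    [0.025,[0.001,0,0],[0,0,0]],
    [0.025,[0.001,0,0],[0,0,0]],
    [0.025,[0,0,0],[0,0,0]],
    [0.025,[0,0,0],[0,0,0]],
    [0.025,[0,0,0],[0,0,0]],
    [0.025,[0,0,0],[0,0,0]],
    [0.025,[0,0,0],[0,0,0]]
  ]
}}

```text
t: 18.98
ee_pos: [559.6, 171.5, 12.3]
tcp_rot: [1.0, -0.018, -0.0, 0.0]
wrist_force: [-4.3, -1.6, -2.2]
finger_gap: 0.359
grasp_force: 30.0
```

```bash
python3 - <<'E'
from h import *
f=feel(4)
E
```

```text
t 19.18 pos [559.56 171.49  12.3 ] tip@ 56.6 F [-5.06 -1.7  -2.21 -0.25  0.88 -0.11]
```

Emit:
{"fn": "servo_tool", "kwargs": {
  "series": [
    [0.025,[0.001,0,0],[0,0,0]],
    [0.025,[0.001,0,0],[0,0,0]],
    [0.025,[0.001,0,0],[0,0,0]],
    [0.025,[0,0,0],[0,0,0]],
    [0.025,[0,0,0],[0,0,0]],
    [0.025,[0,0,0],[0,0,0]],
    [0.025,[0,0,0],[0,0,0]],
    [0.025,[0,0,0],[0,0,0]],
    [0.025,[0,0,0],[0,0,0]],
    [0.025,[0,0,0],[0,0,0]]
  ]
}}

```text
t: 20.02
ee_pos: [562.5, 171.4, 12.3]
tcp_rot: [1.0, -0.018, -0.0, 0.0]
wrist_force: [-5.2, -1.2, -1.8]
finger_gap: 0.362
grasp_force: 30.0
```

```bash
python3 - <<'E'
from h import *
f=feel(4)
E
```

```text
t 20.22 pos [562.53 171.38  12.3 ] tip@ 59.6 F [-4.8  -1.59 -1.92 -0.22  0.92 -0.1 ]
```

Emit:
{"fn": "servo_tool", "kwargs": {
  "series": [
    [0.025,[0.001,0,0],[0,0,0]],
    [0.025,[0.001,0,0],[0,0,0]],
    [0.025,[0.001,0,0],[0,0,0]],
    [0.025,[0,0,0],[0,0,0]],
    [0.025,[0,0,0],[0,0,0]],
    [0.025,[0,0,0],[0,0,0]],
    [0.025,[0,0,0],[0,0,0]],
    [0.025,[0,0,0],[0,0,0]],
    [0.025,[0,0,0],[0,0,0]],
    [0.025,[0,0,0],[0,0,0]]
  ]
}}

```text
t: 21.05
ee_pos: [565.3, 171.3, 12.3]
tcp_rot: [1.0, -0.018, -0.0, 0.0]
wrist_force: [-7.1, -1.0, -1.6]
finger_gap: 0.361
grasp_force: 30.0
```

```bash
python3 - <<'E'
from h import *
f=feel(4)
g=cv2.cvtColor(f["color"],cv2.COLOR_RGB2GRAY)
for u in (190,215,240):print(u,g[160:200,u-1:u+2].mean(1).astype(int).tolist())
O=np.array([706.5,200]);c,s=np.cos(-.034),np.sin(-.034)
for y in (-90,):
  for a in (0,.05,.1,.15):
    p=np.array([-68,99])+np.array([[np.cos(a),np.sin(-a)],[np.sin(a),np.cos(a)]])@np.array([-7,y-99]) if 0 else None
h=lambda x,y:np.array([O[0]+c*x-s*y,O[1]+s*x+c*y,232])
for a in (0,.05,.1,.15,.25):
    ca,sa=np.cos(-a),np.sin(-a)
    q=[proj(f,h(-68+ca*dx-sa*dy,99+sa*dx+ca*dy)).round(1).tolist() for dx,dy in((-7,-192),(-7,-110),(-7,-50))];print(a,q)
E
```

```text
t 21.25 pos [565.26 171.32  12.31] tip@ 62.3 F [-5.68 -2.06 -1.8  -0.25  1.06 -0.09]
190 [103, 105, 103, 103, 106, 95, 73, 56, 75, 95, 101, 103, 102, 93, 71, 60, 63, 58, 52, 52, 53, 55, 75, 90, 100, 120, 135, 137, 135, 136, 135, 136, 133, 128, 126, 122, 122, 124, 123, 122]
215 [104, 104, 104, 105, 104, 96, 78, 54, 46, 62, 80, 97, 106, 106, 102, 93, 76, 67, 70, 77, 72, 69, 75, 89, 100, 105, 111, 115, 118, 120, 125, 125, 130, 129, 134, 135, 136, 140, 141, 143]
240 [107, 108, 110, 109, 111, 110, 102, 78, 52, 54, 59, 64, 78, 97, 106, 110, 109, 105, 95, 97, 101, 106, 109, 115, 118, 117, 119, 115, 118, 116, 116, 115, 116, 117, 117, 118, 116, 116, 116, 117]
0 [[248.5, 174.6], [214.4, 173.7], [189.5, 173.2]]
0.05 [[248.0, 178.5], [214.0, 176.0], [189.2, 174.2]]
0.1 [[247.4, 182.4], [213.6, 178.2], [189.0, 175.2]]
0.15 [[246.6, 186.3], [213.0, 180.4], [188.6, 176.2]]
0.25 [[244.3, 194.0], [211.6, 184.8], [187.8, 178.1]]
```

The door stands at about 0.05 rad, so nearly shut. Smaller steps now.

Emit:
{"fn": "servo_tool", "kwargs": {
  "series": [
    [0.025,[0.001,0,0],[0,0,0]],
    [0.025,[0.001,0,0],[0,0,0]],
    [0.025,[0,0,0],[0,0,0]],
    [0.025,[0,0,0],[0,0,0]],
    [0.025,[0,0,0],[0,0,0]],
    [0.025,[0,0,0],[0,0,0]],
    [0.025,[0,0,0],[0,0,0]],
    [0.025,[0,0,0],[0,0,0]],
    [0.025,[0,0,0],[0,0,0]],
    [0.025,[0,0,0],[0,0,0]]
  ]
}}

```text
t: 22.08
ee_pos: [567.1, 171.3, 12.3]
tcp_rot: [1.0, -0.018, -0.001, 0.0]
wrist_force: [-6.4, -1.2, -1.0]
finger_gap: 0.359
grasp_force: 30.0
```

```bash
cat >>h.py <<'E'
def door(f):
    g=cv2.cvtColor(f["color"],cv2.COLOR_RGB2GRAY).astype(float);o=[]
    for u in(190,200,210,220,230,240):
        p=g[160:200,u-1:u+2].mean(1);i=p[5:11].argmin()+5  # dark gap
        j=next((k for k in range(i,30) if p[k]>98),-1);o.append((i+160,j+160))
    print("gap,door",o)
E
python3 - <<'E'
from h import *
door(feel(4))
E
```

```text
t 22.28 pos [567.08 171.24  12.29] tip@ 64.2 F [-6.91 -1.95 -1.04 -0.24  1.19 -0.1 ]
gap,door [(np.int64(167), 169), (np.int64(167), 170), (np.int64(168), 171), (np.int64(168), 172), (np.int64(168), 172), (np.int64(169), 173)]
```

Emit:
{"fn": "servo_tool", "kwargs": {
  "series": [
    [0.025,[0.001,0,0],[0,0,0]],
    [0.025,[0.001,0,0],[0,0,0]],
    [0.025,[0,0,0],[0,0,0]],
    [0.025,[0,0,0],[0,0,0]],
    [0.025,[0,0,0],[0,0,0]],
    [0.025,[0,0,0],[0,0,0]],
    [0.025,[0,0,0],[0,0,0]],
    [0.025,[0,0,0],[0,0,0]],
    [0.025,[0,0,0],[0,0,0]],
    [0.025,[0,0,0],[0,0,0]]
  ]
}}

```text
t: 23.12
ee_pos: [569.0, 171.2, 12.3]
tcp_rot: [1.0, -0.018, -0.001, 0.0]
wrist_force: [-8.0, -1.2, -0.7]
finger_gap: 0.355
grasp_force: 30.0
```

```bash
python3 - <<'E'
from h import *
door(feel(4))
E
```

```text
t 23.32 pos [568.99 171.2   12.3 ] tip@ 66.1 F [-7.37 -1.32 -0.62 -0.21  1.19 -0.09]
gap,door [(np.int64(167), 169), (np.int64(167), 170), (np.int64(167), 170), (np.int64(168), 170), (np.int64(168), 171), (np.int64(169), 172)]
```

Emit:
{"fn": "servo_tool", "kwargs": {
  "series": [
    [0.025,[0.001,0,0],[0,0,0]],
    [0.025,[0.0005,0,0],[0,0,0]],
    [0.025,[0,0,0],[0,0,0]],
    [0.025,[0,0,0],[0,0,0]],
    [0.025,[0,0,0],[0,0,0]],
    [0.025,[0,0,0],[0,0,0]],
    [0.025,[0,0,0],[0,0,0]],
    [0.025,[0,0,0],[0,0,0]],
    [0.025,[0,0,0],[0,0,0]],
    [0.025,[0,0,0],[0,0,0]]
  ]
}}

```text
t: 24.15
ee_pos: [570.3, 171.1, 12.3]
tcp_rot: [1.0, -0.018, -0.001, 0.0]
wrist_force: [-7.9, -1.4, 0.7]
finger_gap: 0.363
grasp_force: 30.0
```

```bash
python3 - <<'E'
from h import *
door(feel(4))
E
```

```text
t 24.35 pos [570.29 171.15  12.29] tip@ 67.4 F [-8.2  -1.53  0.29 -0.24  1.34 -0.1 ]
gap,door [(np.int64(167), 169), (np.int64(167), 170), (np.int64(167), 170), (np.int64(168), 171), (np.int64(168), 171), (np.int64(168), 171)]
```

Emit:
{"fn": "servo_tool", "kwargs": {
  "series": [
    [0.025,[0.001,0,0],[0,0,0]],
    [0.025,[0,0,0],[0,0,0]],
    [0.025,[0,0,0],[0,0,0]],
    [0.025,[0,0,0],[0,0,0]],
    [0.025,[0,0,0],[0,0,0]],
    [0.025,[0,0,0],[0,0,0]],
    [0.025,[0,0,0],[0,0,0]],
    [0.025,[0,0,0],[0,0,0]],
    [0.025,[0,0,0],[0,0,0]],
    [0.025,[0,0,0],[0,0,0]]
  ]
}}

```text
t: 25.18
ee_pos: [571.3, 171.2, 12.3]
tcp_rot: [1.0, -0.018, -0.001, 0.0]
wrist_force: [-8.6, -1.8, -0.5]
finger_gap: 0.36
grasp_force: 30.0
```

```bash
python3 - <<'E'
from h import *
door(feel(4))
E
```

```text
t 25.38 pos [571.29 171.12  12.32] tip@ 68.4 F [-8.07 -0.94  0.39 -0.21  1.39 -0.08]
gap,door [(np.int64(167), 169), (np.int64(167), 169), (np.int64(167), 170), (np.int64(167), 170), (np.int64(168), 170), (np.int64(168), 171)]
```

Emit:
{"fn": "servo_tool", "kwargs": {
  "series": [
    [0.025,[0.001,0,0],[0,0,0]],
    [0.025,[0,0,0],[0,0,0]],
    [0.025,[0,0,0],[0,0,0]],
    [0.025,[0,0,0],[0,0,0]],
    [0.025,[0,0,0],[0,0,0]],
    [0.025,[0,0,0],[0,0,0]],
    [0.025,[0,0,0],[0,0,0]],
    [0.025,[0,0,0],[0,0,0]],
    [0.025,[0,0,0],[0,0,0]],
    [0.025,[0,0,0],[0,0,0]]
  ]
}}

```text
t: 26.22
ee_pos: [572.2, 171.1, 12.3]
tcp_rot: [1.0, -0.018, -0.001, 0.0]
wrist_force: [-8.0, -1.2, 0.8]
finger_gap: 0.358
grasp_force: 30.0
```

```bash
python3 - <<'E'
from h import *
door(feel(4))
E
```

```text
t 26.42 pos [572.22 171.09  12.29] tip@ 69.3 F [-8.2  -1.57  0.34 -0.22  1.4  -0.08]
gap,door [(np.int64(167), 169), (np.int64(167), 169), (np.int64(167), 170), (np.int64(167), 170), (np.int64(168), 170), (np.int64(168), 171)]
```

Emit:
{"fn": "servo_tool", "kwargs": {
  "series": [
    [0.025,[0.001,0,0],[0,0,0]],
    [0.025,[0,0,0],[0,0,0]],
    [0.025,[0,0,0],[0,0,0]],
    [0.025,[0,0,0],[0,0,0]],
    [0.025,[0,0,0],[0,0,0]],
    [0.025,[0,0,0],[0,0,0]],
    [0.025,[0,0,0],[0,0,0]],
    [0.025,[0,0,0],[0,0,0]],
    [0.025,[0,0,0],[0,0,0]],
    [0.025,[0,0,0],[0,0,0]]
  ]
}}

```text
t: 27.25
ee_pos: [573.2, 171.1, 12.3]
tcp_rot: [1.0, -0.018, -0.001, 0.0]
wrist_force: [-8.7, -1.7, 0.4]
finger_gap: 0.36
grasp_force: 30.0
```

```bash
python3 - <<'E'
from h import *
door(feel(4))
E
```

```text
t 27.45 pos [573.15 171.04  12.29] tip@ 70.2 F [-8.85 -1.28  0.65 -0.21  1.44 -0.08]
gap,door [(np.int64(166), 169), (np.int64(167), 169), (np.int64(167), 169), (np.int64(167), 170), (np.int64(167), 169), (np.int64(168), 170)]
```

Emit:
{"fn": "servo_tool", "kwargs": {
  "series": [
    [0.025,[0.001,0,0],[0,0,0]],
    [0.025,[0,0,0],[0,0,0]],
    [0.025,[0,0,0],[0,0,0]],
    [0.025,[0,0,0],[0,0,0]],
    [0.025,[0,0,0],[0,0,0]],
    [0.025,[0,0,0],[0,0,0]],
    [0.025,[0,0,0],[0,0,0]],
    [0.025,[0,0,0],[0,0,0]],
    [0.025,[0,0,0],[0,0,0]],
    [0.025,[0,0,0],[0,0,0]]
  ]
}}

```text
t: 28.28
ee_pos: [574.1, 171.1, 12.3]
tcp_rot: [1.0, -0.018, -0.001, 0.0]
wrist_force: [-8.9, -1.1, 0.9]
finger_gap: 0.36
grasp_force: 30.0
```

```bash
python3 - <<'E'
from h import *
door(feel(4))
E
```

```text
t 28.48 pos [574.09 171.04  12.29] tip@ 71.2 F [-8.55 -0.63  0.28 -0.2   1.48 -0.08]
gap,door [(np.int64(166), 168), (np.int64(167), 169), (np.int64(167), 169), (np.int64(167), 169), (np.int64(168), 170), (np.int64(168), 169)]
```

Emit:
{"fn": "servo_tool", "kwargs": {
  "series": [
    [0.025,[0.001,0,0],[0,0,0]],
    [0.025,[0,0,0],[0,0,0]],
    [0.025,[0,0,0],[0,0,0]],
    [0.025,[0,0,0],[0,0,0]],
    [0.025,[0,0,0],[0,0,0]],
    [0.025,[0,0,0],[0,0,0]],
    [0.025,[0,0,0],[0,0,0]],
    [0.025,[0,0,0],[0,0,0]],
    [0.025,[0,0,0],[0,0,0]],
    [0.025,[0,0,0],[0,0,0]]
  ]
}}

```text
t: 29.32
ee_pos: [575.0, 171.0, 12.3]
tcp_rot: [1.0, -0.018, -0.001, 0.0]
wrist_force: [-9.3, -1.8, 1.3]
finger_gap: 0.356
grasp_force: 30.0
```

```bash
python3 - <<'E'
from h import *
door(feel(4))
E
```

```text
t 29.52 pos [575.03 171.01  12.28] tip@ 72.1 F [-8.91 -1.17  0.59 -0.19  1.52 -0.04]
gap,door [(np.int64(166), 168), (np.int64(166), 169), (np.int64(167), 169), (np.int64(167), 169), (np.int64(167), 169), (np.int64(168), 169)]
```

Emit:
{"fn": "servo_tool", "kwargs": {
  "series": [
    [0.025,[0.001,0,0],[0,0,0]],
    [0.025,[0,0,0],[0,0,0]],
    [0.025,[0,0,0],[0,0,0]],
    [0.025,[0,0,0],[0,0,0]],
    [0.025,[0,0,0],[0,0,0]],
    [0.025,[0,0,0],[0,0,0]],
    [0.025,[0,0,0],[0,0,0]],
    [0.025,[0,0,0],[0,0,0]],
    [0.025,[0,0,0],[0,0,0]],
    [0.025,[0,0,0],[0,0,0]]
  ]
}}

```text
t: 30.35
ee_pos: [575.8, 171.0, 12.3]
tcp_rot: [1.0, -0.018, -0.002, 0.0]
wrist_force: [-10.4, -1.6, 2.6]
finger_gap: 0.357
grasp_force: 30.0
```

```bash
python3 - <<'E'
from h import *
door(feel(4))
E
```

```text
t 30.55 pos [575.77 171.03  12.31] tip@ 72.8 F [-10.43  -2.17   2.04  -0.21   1.68  -0.05]
gap,door [(np.int64(166), 168), (np.int64(166), 169), (np.int64(166), 169), (np.int64(167), 169), (np.int64(167), 168), (np.int64(167), 169)]
```

The resistance has stepped up and the door is shut. Going on by half-millimetres.

Emit:
{"fn": "servo_tool", "kwargs": {
  "series": [
    [0.025,[0.0007,0,0],[0,0,0]],
    [0.025,[0,0,0],[0,0,0]],
    [0.025,[0,0,0],[0,0,0]],
    [0.025,[0,0,0],[0,0,0]],
    [0.025,[0,0,0],[0,0,0]],
    [0.025,[0,0,0],[0,0,0]],
    [0.025,[0,0,0],[0,0,0]],
    [0.025,[0,0,0],[0,0,0]],
    [0.025,[0,0,0],[0,0,0]],
    [0.025,[0,0,0],[0,0,0]]
  ]
}}

```text
t: 31.38
ee_pos: [575.8, 171.0, 12.3]
tcp_rot: [1.0, -0.018, -0.002, 0.0]
wrist_force: [-14.4, -1.3, 4.0]
finger_gap: 0.359
grasp_force: 30.0
```

```bash
python3 - <<'E'
from h import *
door(feel(4))
E
```

```text
t 31.58 pos [575.79 171.    12.28] tip@ 72.9 F [-13.15  -1.67   3.84  -0.22   2.09  -0.07]
gap,door [(np.int64(166), 168), (np.int64(166), 169), (np.int64(166), 169), (np.int64(167), 169), (np.int64(167), 168), (np.int64(167), 169)]
```

Emit:
{"fn": "servo_tool", "kwargs": {
  "series": [
    [0.025,[0.0006,0,0],[0,0,0]],
    [0.025,[0,0,0],[0,0,0]],
    [0.025,[0,0,0],[0,0,0]],
    [0.025,[0,0,0],[0,0,0]],
    [0.025,[0,0,0],[0,0,0]],
    [0.025,[0,0,0],[0,0,0]],
    [0.025,[0,0,0],[0,0,0]],
    [0.025,[0,0,0],[0,0,0]],
    [0.025,[0,0,0],[0,0,0]],
    [0.025,[0,0,0],[0,0,0]]
  ]
}}

```text
t: 32.42
ee_pos: [576.1, 171.0, 12.3]
tcp_rot: [1.0, -0.018, -0.003, 0.0]
wrist_force: [-14.9, -1.2, 5.1]
finger_gap: 0.362
grasp_force: 30.0
```

```bash
python3 - <<'E'
from h import *
door(feel(4))
E
```

```text
t 32.62 pos [576.09 171.06  12.28] tip@ 73.2 F [-14.48  -1.56   5.06  -0.19   2.29  -0.1 ]
gap,door [(np.int64(166), 168), (np.int64(166), 168), (np.int64(167), 169), (np.int64(167), 169), (np.int64(167), 168), (np.int64(167), 169)]
```

Emit:
{"fn": "servo_tool", "kwargs": {
  "series": [
    [0.025,[0.0008,0,-0.0001],[0,0,0]],
    [0.025,[0,0,0],[0,0,0]],
    [0.025,[0,0,0],[0,0,0]],
    [0.025,[0,0,0],[0,0,0]],
    [0.025,[0,0,0],[0,0,0]],
    [0.025,[0,0,0],[0,0,0]],
    [0.025,[0,0,0],[0,0,0]],
    [0.025,[0,0,0],[0,0,0]],
    [0.025,[0,0,0],[0,0,0]],
    [0.025,[0,0,0],[0,0,0]]
  ]
}}

```text
t: 33.45
ee_pos: [576.7, 171.1, 12.3]
tcp_rot: [1.0, -0.018, -0.003, 0.0]
wrist_force: [-15.3, -1.5, 4.9]
finger_gap: 0.364
grasp_force: 30.0
```

```bash
python3 - <<'E'
from h import *
door(feel(4))
E
```

```text
t 33.65 pos [576.71 171.08  12.28] tip@ 73.8 F [-15.63  -1.57   4.51  -0.15   2.3   -0.07]
gap,door [(np.int64(166), 168), (np.int64(166), 169), (np.int64(167), 169), (np.int64(167), 169), (np.int64(167), 168), (np.int64(167), 169)]
```

It's jammed: about 2–3 N past the step where the door's weight came on. Unloading the push, then letting go.

Emit:
{"fn": "servo_tool", "kwargs": {
  "series": [
    [0.025,[-0.0006,0,0],[0,0,0]],
    [0.025,[-0.0006,0,0],[0,0,0]],
    [0.025,[-0.0006,0,0],[0,0,0]],
    [0.025,[-0.0006,0,0],[0,0,0]],
    [0.025,[0,0,0],[0,0,0]],
    [0.025,[0,0,0],[0,0,0]],
    [0.025,[0,0,0],[0,0,0]],
    [0.025,[0,0,0],[0,0,0]],
    [0.025,[0,0,0],[0,0,0]],
    [0.025,[0,0,0],[0,0,0]]
  ]
}}

```text
t: 34.48
ee_pos: [576.7, 171.1, 12.3]
tcp_rot: [1.0, -0.018, -0.0, -0.0]
wrist_force: [-5.2, -0.1, -2.4]
finger_gap: 0.36
grasp_force: 30.0
```

```bash
python3 - <<'E'
from h import *
door(feel(4))
E
```

```text
t 34.68 pos [576.63 171.08  12.3 ] tip@ 73.7 F [-4.81  0.63 -3.12  0.04  0.94 -0.02]
gap,door [(np.int64(166), 168), (np.int64(166), 169), (np.int64(167), 169), (np.int64(167), 169), (np.int64(167), 168), (np.int64(167), 169)]
```

Emit:
{"fn": "servo_tool", "kwargs": {
  "series": [
    [0.025,[-0.0006,0,0.0001],[0,0,0]],
    [0.025,[0,0,0],[0,0,0]],
    [0.025,[0,0,0],[0,0,0]],
    [0.05,[0,0,0],[0,0,0]],
    [0.05,[0,0,0],[0,0,0]],
    [0.05,[0,0,0],[0,0,0]],
    [0.05,[0,0,0],[0,0,0]],
    [0.05,[0,0,0],[0,0,0]],
    [0.05,[0,0,0],[0,0,0]],
    [0.05,[0,0,0],[0,0,0]]
  ],
  "newtons": 3
}}

```text
t: 35.52
ee_pos: [576.3, 170.9, 12.4]
tcp_rot: [1.0, -0.018, 0.0, 0.0]
wrist_force: [0.6, 0.1, 0.5]
finger_gap: 0.566
grasp_force: 0.0
```

```bash
python3 - <<'E'
from h import *
door(feel(4));s=state();print(s["finger_gap"],s["grasp_force"])
E
```

```text
t 35.72 pos [576.25 170.9   12.32] tip@ 73.3 F [0.26 0.77 0.57 0.03 0.17 0.01]
gap,door [(np.int64(166), 168), (np.int64(166), 169), (np.int64(166), 169), (np.int64(167), 169), (np.int64(167), 168), (np.int64(167), 169)]
0.5666462443301211 0.0
```

Emit:
{"fn": "servo_tool", "kwargs": {
  "series": [
    [0.05,[-0.004,0,0],[0,0,0]],
    [0.05,[-0.008,0,0],[0,0,0]],
    [0.05,[-0.012,0,0],[0,0,0]],
    [0.05,[-0.016,0,0],[0,0,0]],
    [0.05,[-0.016,0,0],[0,0,0]],
    [0.05,[-0.016,0,0],[0,0,0]],
    [0.05,[-0.01,0,-0.02],[0,0,0]],
    [0.05,[0,0,-0.03],[0,0,0]],
    [0.05,[0,0,-0.03],[0,0,0]],
    [0.05,[0,0,0],[0,0,0]]
  ]
}}

```text
t: 36.55
ee_pos: [495.6, 174.3, 97.2]
tcp_rot: [1.0, -0.018, 0.004, -0.001]
wrist_force: [0.5, 0.6, 0.2]
finger_gap: 0.567
grasp_force: 0.0
```

```bash
python3 - <<'E'
from h import *
f=feel(3);door(f)
g=cv2.cvtColor(f["color"],cv2.COLOR_RGB2GRAY)
for roi in((215,165,255,245),):
    c,q=wedge(f,roi);x,y,w,h=cv2.boundingRect(c);print(x,y,w,h,q,"rear",ray(f,x+w/2,y+h,0))
s=grab_frame("scene");c,q=wedge(s,(215,120,330,215));print(q,cv2.contourArea(c),ray(s,*q[0],10))
print("feet check screwdriver",[ray(f,*cv2.minAreaRect(wedge(f,(280,190,310,250),(15,120,90),(32,255,255))[0])[0],8).round()])
E
```

```text
t 36.7 pos [493.53 173.8   91.95] tip@ -9.4 F [-0.39 -0.4  -0.18 -0.01  0.18 -0.  ]
gap,door [(np.int64(166), 168), (np.int64(166), 168), (np.int64(167), 169), (np.int64(167), 169), (np.int64(167), 168), (np.int64(167), 169)]
235 189 13 19 ((241.10247802734375, 197.87295532226562), (11.58857536315918, 18.55982780456543), 5.19442892074585) rear [578.10663801 169.15936197   0.        ]
((259.5206604003906, 169.75173950195312), (12.155458450317383, 22.373092651367188), 49.76363754272461) 201.0 [602.28323413 173.74201026  10.        ]
feet check screwdriver [array([514.,  16.,   8.])]
```

```bash
python3 - <<'E'
from station import *
print(finish_job())
E
```

```text
the job is handed in; nothing more can be done
None
```

The job is handed in: by my measurements the wedge is jammed under the outer half of the door, which stayed shut after I let go and backed the gripper clear, but the hand-in returned no verdict.

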